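# Hand-feed one cartridge from the spring magazine into the drive

## Task

Hand-feed one blank into the disk drive: slide just the top cartridge forward off the spring-lifted stack in the autoloader's magazine, over the lip and across the feed deck, and push it into the drive slot until it is fully home against its stop. Leave the other four cartridges lying in the magazine, and leave everything else on the shelf where it is.

Things in the scene. Friction and masses are not known exactly. Their poses are not given: they have to be found in the camera images.
- autoloader: Ivory and bare-metal disk autoloader, fixed on the shelf. Origin on the shelf under the magazine's centre; z up, x across, y the feed direction: magazine, steel feed deck, drive, steel chute and grey catch tray lie in line along +y. The magazine is 113 mm long, the feed deck 60 mm, the drive 146 mm. A control box, 93 mm high, stands beside the drive, out to x = 126 mm.
- magazine (a point): Middle of the magazine's open top, level with its walls' upper edges, 96 mm above the shelf. Inside the well measures 95 mm (x) by 97 mm (y). Rear and side walls are 8 mm thick; the side walls run on as guides, 95 mm apart, along the feed deck up to the drive. The well's front wall is the lower edge of the deck (the lip).
- lip (a point): Middle of the lip, the feed deck's edge towards the magazine: 48.5 mm along y from the magazine's centre, 80 mm above the shelf. The deck is level at this height from here to the drive. Axes as the autoloader's.
- bezel (a point): Middle of the drive slot's lower edge in the black bezel: 108.5 mm along y from the magazine's centre, at deck level (80 mm). The slot is 95 mm wide and 12 mm high and runs on along +y; the drive's cover is 34 mm above the deck.
- home (a point): Where the cartridge's origin is when it lies fully home in the drive: 143.5 mm along y from the magazine's centre, at deck level. It then rests against two rigid stops inside the drive and its trailing edge still stands 12 mm out of the bezel.
- disk_1: Top cartridge of the stack, the one to feed: rigid smooth plastic, 92 mm (x) by 94 mm (y) by 8 mm thick, 70 to 105 g; aluminium shutter at its leading (+y) end, label and red stripe behind. Origin at the centre of its underside, axes as the autoloader's. Its underside starts 3 to 5 mm above the lip. About 1.5 mm of room beside and behind it: it is drawn forward by pressing on its top and dragging.
- disk_2: Second cartridge, the same, under the top one. The lip overlaps some 4 mm of its thickness and so holds it back in the well while the top one slides out. Once the top one is partly drawn forward, the back part of this one's top face is bare. The cartridges are slicker on one another than under a gripper's pads.
- disk_3: The third cartridge from the top, the same.
- disk_4: The fourth cartridge from the top, the same.
- disk_5: The bottom cartridge, the same, lying on the platen.
- platen (a joint): Spring-lift platen under the stack: metres moved down from its level at nominal load. It moves only up and down, about 1500 N/m, so 3 N on the stack sinks it 2 mm. About 3 N on the top cartridge draws it well; under 2 N the fingertips may slip, over about 5 or 6 N it sinks to the lip and jams against it until let up again.
- carriage (a joint): The white carriage inside the drive slot, which the cartridge's leading edge meets at the last 12 mm and pushes back: 0 forward, 0.012 m with the cartridge fully home. It resists with about 2.5 N of friction and stays where it is left; at home the push meets the rigid stops.
- done_1: Finished cartridge lying in the catch tray (lower). Leave it.
- done_2: Finished cartridge lying in the catch tray (upper). Leave it.
- caddy: Blue plastic disk caddy, 115 x 150 x 90 mm with four upright cartridges in it; origin under its centre. Bystander.
- teacup: Cream ceramic teacup with a handle, 82 mm across, 62 mm high; origin under its centre. Bystander.
- torch: Brass torch lying down, 160 mm long, 33 mm thick; its axis is y; origin underneath its middle. Bystander.
- pinch_roller: Black rubber pinch roller standing on end, 32 mm across, 38 mm high with its spindle; origin under its centre. Bystander.
- gauge: Chrome alignment gauge: base 60 x 90 mm, upright with a dial, 81 mm high; origin under its centre. Bystander.
There are look-alikes about, which are no part of the job. Leave any green look-alike of the disk_1 alone.

How it is judged:
By the outcome, as a careful person would: the job done as asked, in the order asked, and still so for the second after the job is handed in, with the robot touching nothing.
It also fails if it takes over 51 s, if anything falls off the work surface, if the arm or the gripper's body presses on something with over 40 N, if the wrist force passes 120 N, or if a joint passes its speed limit or range.

## Robot

A 7-joint arm with a two-finger parallel gripper is mounted at the origin on the work surface. World frame = base frame: x ahead of the robot, y to its left, z up, the work surface at z = 0. Lengths are in m, angles in rad, forces in N, time in s.
With the tool pointing down it reaches from about 0.4 to 0.85 m from the base axis. Payload 10.4 kg.
Tool frame: the origin (TCP) lies between the finger pads; the fingertips stand 14 mm ahead of it and the grasp point (between the pads) lies 5 mm behind it; z points along the fingers, y is the line along which they close (so a half turn about z gives the same grasp; the last joint's range is limited). The gripper opens to 87 mm and grips with 3 to 60 N. Pads are 19 mm wide; open, the fingers measure 117 mm over their backs; the gripper's body (75 mm by 190 mm) begins 51 mm behind the grasp point.
Start: joints at [1.13, 0.332, -0.065, 1.46, 0.022, 1.35, -0.088], TCP at [0.254, -0.571, 0.237] pointing down, gripper open.
Joint ranges: [-2.6, 2.6], [-0.5, 2.12], [-1.47, 1.34], [0.16, 2.42], [-1.27, 4.41], [0.06, 2.06], [-2.6, 2.6]. Speed limits (rad/s): [2.22, 2.22, 2.79, 2.79, 3.14, 3.14, 3.14].

## Interface

Orientations are given as a unit quaternion [x, y, z, w].
In Python, from bench import * gives the robot as it stands.
- The arm moves only by the tool drive_tool, never from a script. Its argument "deltas" is a list of rows, each a list of 7 numbers: the turn, a rotation vector about the tool's x, y, z in degrees, then the shift along the tool's x, y, z in m, then the closure, from -1 (fully open) to 1 (shut). A call has 1 to 12 rows; each row is the pose to reach, as a shift and turn from the pose commanded when the call began, along the tool's axes at that moment; what a row does not reach only later rows make up. A row lasts 1/10 s, in which the tool goes at most 50 mm and 8.59 degrees, less where a joint would pass 70% of its speed; a pose out of reach is approached as far as the arm can. A call with a gripper value outside its range is refused whole. The fingers move at their own pace and stop on an object; "squeeze" is the grip in N (left out, the last holds). Time passes only in rows, so rows that repeat a pose let the fingers close. It gives the time, the measured TCP pose, the force and the opening at its end, in the units of the state.
- read_state(): the state, without advancing time (a new reading comes with each control period).
- camera(name): name is "scene" or "top"; returns (picture, depth): 420x560x3 uint8, red, green, blue; 420x560 float32, m along the optical axis (not along the pixel's ray), 0 where there is no reading.
- camera_params(name): a dict with "K" (3x3 intrinsics, pixels), "R" (3x3) and "t" (3): a world point X has camera coordinates R X + t. Camera axes: x right, y down, z forward; pixel columns grow to the right and rows downward; lengths in m; the calibration is good to about 2 mm. A picture is of the moment at which its call begins. camera_params takes no time and is no camera call.
- close_job(): hands the job in, once; it reports no verdict.
Trained networks look in the newest picture that a camera, given by its name, has taken for a name from the list of things; names that differ only in an ending like _2 or _b are one class to them, and where a whole thing is asked for, a point or a joint stands for the part that bears it (a point fixed in the world has none). Each returns a list of dicts, best first, with "score" (0 to 1); they miss things now and then, are a little off and sometimes report something else, mostly with a low value. They report only what shows in the picture. A call takes as long as a camera call. They do not tell look-alikes from the thing itself.
- outline_of(label, camera): "pixels" (420x560 bool, what is visible of it) and "location" ([column, row] as shares, 0 to 1, of the picture: columns of its width, rows of its height, amid what is visible of it).
- tip_of(label, camera): "location" ([column, row] as shares, 0 to 1, of the picture: columns of its width, rows of its height: a listed point, or the origin of a listed thing).
The state is a dict: "time": time; "joint_positions": joint angles; "joint_vel": joint speeds; "joint_torque": joint torques, N m; "ee_pos": TCP position; "eef_rot": TCP orientation; "ft_force": force on the tool from outside, world axes, zero at the start; "torque": the same for the moment, N m; "width": finger opening in m.
Only numpy, scipy, OpenCV 4.12 (cv2) and the standard library are available. Lean on these libraries where they do the work, as an engineer would, in place of code of your own. Each camera call takes 0.05 s, during which the arm holds its last target. There are 200 camera calls.

## Working session

There is one attempt and no reset: what is moved stays moved. The work goes in short steps, Python scripts to look and compute and a tool call to move; the robot and the scene stay as the last step left them, time stands still between calls to the robot, and variables do not carry over. Pictures are saved under pics/ and viewed, on a budget of 10 in all, crops included, one or two more only if the job needs it, and the job is handed in when it is done.

Besides the shell and the picture viewer there is one more tool, called after ">>>" as a command line: name --pt "numbers of a row" for each row, then --argument value for the rest. drive_tool: Moves the arm, as the interface text tells. Its arguments: {"type":"object","properties":{"deltas":{"type":"array"},"squeeze":{"type":"number"}},"required":["deltas"]}

```bash
ls; mkdir -p pics
cat > h.py <<'E'
from bench import *
import numpy as np, cv2
def world(cam, depth, u, v):
    p=camera_params(cam); K,R,t=map(np.array,(p["K"],p["R"],p["t"]))
    z=depth[v,u]; c=np.stack([(u-K[0,2])/K[0,0]*z,(v-K[1,2])/K[1,1]*z,z],-1)
    return (c-t)@R
def proj(cam,X):
    p=camera_params(cam); K,R,t=map(np.array,(p["K"],p["R"],p["t"]))
    c=np.atleast_2d(X)@R.T+t; q=c@K.T; return q[:,:2]/q[:,2:]
def grid(cam,depth):
    v,u=np.mgrid[0:420,0:560]; return world(cam,depth,u,v)
E
python3 - <<'E'
from h import *
for c in("top","scene"):
    im,d=camera(c); cv2.imwrite(f"pics/{c}0.png",im[:,:,::-1]); np.save(f"{c}0.npy",d)
    for l in("magazine","lip","bezel","home","disk_1","autoloader"):
        for r in tip_of(l,c)[:2]:
            u,v=(np.array(r["location"])*[560,420]).round().astype(int)
            print(c,l,round(r["score"],2),u,v,world(c,d,u,v).round(3) if 0<=u<560 and 0<=v<420 else '')
s=read_state();print(s)
E
```

```text
pics
top magazine 0.37 330 165 [ 0.642 -0.216  0.091]
top lip 0.78 289 213 [ 0.52  -0.107  0.092]
top bezel 0.68 267 204 [ 0.545 -0.051  0.089]
top home 0.83 251 198 [ 0.559 -0.011  0.113]
top disk_1 0.92 184 290 [0.323 0.179 0.005]
top disk_1 0.8 428 284 [ 0.324 -0.481  0.009]
scene magazine 0.84 265 199 [ 0.506 -0.144  0.094]
scene magazine 0.51 300 202 [ 0.422 -0.064  0.027]
scene lip 0.7 275 210 [ 0.529 -0.103  0.086]
scene bezel 0.88 291 224 [ 0.58  -0.034  0.112]
scene bezel 0.57 265 219 [ 0.577 -0.113  0.096]
scene home 0.83 299 230 [ 0.592 -0.006  0.113]
scene disk_1 0.93 201 151 [ 0.306 -0.482  0.009]
scene disk_1 0.72 385 208 [0.334 0.187 0.01 ]
scene autoloader 0.58 265 219 [ 0.577 -0.113  0.096]
{'time': 0.7, 'joint_positions': array([ 1.13039618,  0.33216395, -0.06470297,  1.46010245,  0.02162869,
        1.34990947, -0.08852335]), 'joint_vel': array([ 0.00067589, -0.00249124, -0.00013213,  0.00063894,  0.00035474,
       -0.00034983,  0.00025424]), 'joint_torque': array([-1.42443732e-04, -6.22911930e+01,  2.44447030e-02, -3.90071869e+01,
       -6.10977877e-02,  3.14991816e-02,  6.64852996e-05]), 'ee_pos': array([ 0.2536107 , -0.57125195,  0.2365969 ]), 'eef_rot': array([9.78260749e-01, 2.07378651e-01, 7.86455903e-06, 5.60993113e-05]), 'ft_force': array([-0.46596477,  0.12487633,  0.58828896]), 'torque': array([ 0.03154841,  0.0198827 , -0.00347679]), 'width': 0.08683402040528312}
```

View pics/top0.png

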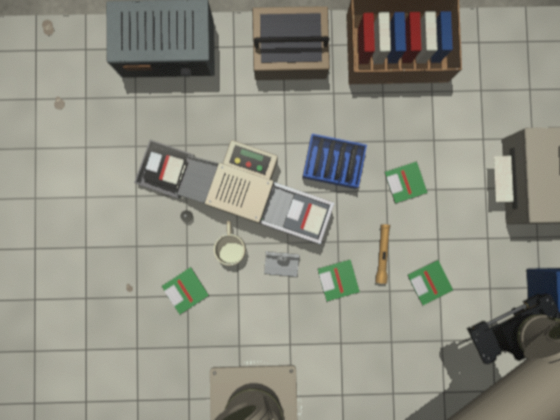

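View pics/scene0.png

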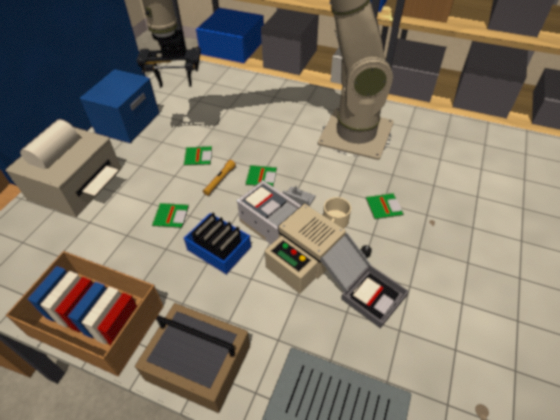

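The top view shows the magazine with its white and red cartridge at about (305,215), the deck at (277,205), the drive at (240,190) and the tray at (165,168). The feed direction runs to the left, which is world +y with some +x. Next I fit the pose from the depth.

```bash
cat > fit.py <<'E'
from h import *
from scipy.optimize import minimize
d=np.load("top0.npy"); P=grid("top",d)
box=np.zeros((420,560),bool); box[135:250,200:340]=1
# drive cover z~.114
m=box&(abs(P[...,2]-.114)<.004)
n,l,st,_=cv2.connectedComponentsWithStats(m.astype(np.uint8)); k=1+np.argmax(st[1:,4])
c=P[l==k]; print("cover",st[k],cv2.minAreaRect((c[:,:2]*1000).astype(np.float32)),np.median(c[:,2]))
# magazine+deck: z .07-.1
m=box&(P[...,2]>.06)&(P[...,2]<.106)
n,l,st,_=cv2.connectedComponentsWithStats(m.astype(np.uint8))
for k in 1+np.argsort(-st[1:,4])[:4]:
    c=P[l==k]; print(st[k],cv2.minAreaRect((c[:,:2]*1000).astype(np.float32)))
im=cv2.imread("pics/top0.png")
cv2.imwrite("pics/crop.png",cv2.resize(im[130:255,200:345],None,fx=5.5,fy=4.8*1.145,interpolation=cv2.INTER_CUBIC)[:600])
E
python3 fit.py
```

```text
cover [ 205  162   69   60 2152] ((575.7891235351562, 17.58856964111328), (150.63177490234375, 110.94503021240234), 69.47242736816406) 0.11365552411968152
[ 259  182   75   61 2767] ((521.8795166015625, -125.80272674560547), (164.86447143554688, 112.98072052001953), 69.4491958618164)
[ 223  140   55   39 1277] ((664.1463012695312, -8.875999450683594), (130.6383056640625, 68.0354995727539), 69.62487030029297)
[200 158  19  45 485] ((612.328369140625, 115.53614044189453), (54.79479217529297, 107.62889862060547), 69.54552459716797)
[325 137  13  39 143] ((670.387939453125, -217.49761962890625), (16.02446746826172, 104.1266098022461), 72.91243743896484)
```

Run:
```python
from h import *
im=cv2.imread("pics/top0.png"); cv2.imwrite("pics/crop1.png",cv2.resize(im[180:252,250:345],None,fx=8,fy=8,interpolation=cv2.INTER_CUBIC))
```

```text
(no output)
```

View pics/crop1.png

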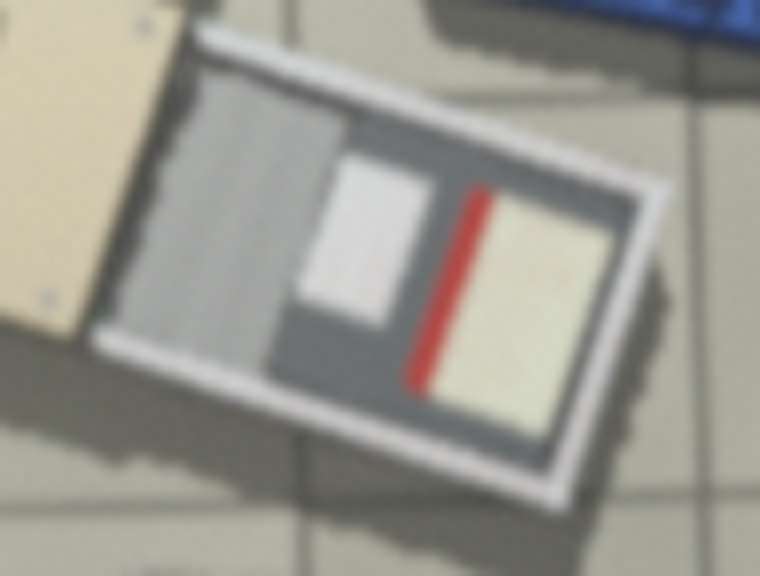

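The magazine and deck rectangle measures 165×113 mm as expected. The yaw is 69.45°, so the feed direction is about (0.351, 0.936), and the magazine centre is near (0.5125, −0.151). I'll go above the rear half of the cartridge with tool x along the feed and the fingers about 30 mm apart.

>>> drive_tool --pt "0 0 -8 0.04 -0.026 0.0 0.3" --pt "0 0 -16 0.08 -0.053 0.0 0.3" --pt "0 0 -24 0.12 -0.08 0.01 0.3" --pt "0 0 -32 0.16 -0.107 0.02 0.3" --pt "0 0 -40 0.2 -0.134 0.03 0.3" --pt "0 0 -45.5 0.24 -0.16 0.04 0.3" --pt "0 0 -45.5 0.28 -0.187 0.05 0.3" --pt "0 0 -45.5 0.32 -0.214 0.06 0.3" --pt "0 0 -45.5 0.36 -0.241 0.07 0.3" --pt "0 0 -45.5 0.386 -0.258 0.072 0.3" --pt "0 0 -45.5 0.386 -0.258 0.072 0.3" --pt "0 0 -45.5 0.386 -0.258 0.072 0.3" --squeeze 10

```text
time: 1.9
ee_pos: [0.5018, -0.1786, 0.1646]
eef_rot: [0.822, 0.57, -0.0, 0.0]
ft_force: [-0.7, -0.3, -1.3]
width: 0.0304
```

```bash
cat >> h.py <<'E'
th=np.radians(69.45); f=np.array([np.cos(th),np.sin(th)]); a=np.array([f[1],-f[0]]); C=np.array([.5125,-.1512])
def loc(X): q=np.asarray(X)[...,:2]-C; return np.stack([q@a,q@f,np.asarray(X)[...,2]],-1)*1000
def st():
    s=read_state(); q=s["eef_rot"]; from scipy.spatial.transform import Rotation as Ro
    R=Ro.from_quat(q).as_matrix(); e=s["ee_pos"]
    print("t",round(s["time"],2),"tcp_local",loc(e).round(1),"xyaw",np.degrees(np.arctan2(R[1,0],R[0,0])).round(2),"tilt",(R[:2,2]*57.3).round(2),"F",s["ft_force"].round(2),"Ffeed",(s["ft_force"][:2]@f).round(2),"w",round(s["width"],4),"dq",abs(s["joint_vel"]).max().round(3))
E
python3 - <<'E'
from h import *
st()
d=np.load("top0.npy");L=loc(grid("top",d))
for n,x0,x1,y0,y1 in[("disk",-35,35,-40,40),("deck",-35,35,58,98),("rear",-40,40,-54,-51),("sideL",-53,-50,-40,90),("sideR",50,53,-40,90)]:
    m=(L[...,0]>x0)&(L[...,0]<x1)&(L[...,1]>y0)&(L[...,1]<y1)&(L[...,2]>50); print(n,m.sum(),np.median(L[m][:,2]).round(1))
# cartridge stripe centre (red) and label/shutter outer lateral check
im=cv2.imread("pics/top0.png").astype(int); m=(im[...,2]-im[...,1]>70)&(abs(L[...,0])<50)&(abs(L[...,1])<50)&(L[...,2]>70)
print("stripe",m.sum(),L[m].mean(0).round(1))
m=(L[...,2]>75)&(abs(L[...,0])<80)&(L[...,1]>-75)&(L[...,1]<100)&(L[...,2]<105)
print("extents",[np.percentile(L[m][:,i],[.3,99.7]).round(1) for i in(0,1)])
E
```

```text
t 1.9 tcp_local [ -0.4 -29.4 164.6] xyaw 69.51 tilt [-0.01 -0.01] F [-0.75 -0.26 -1.26] Ffeed -0.5 w 0.0304 dq 0.029
disk 849 92.1
deck 416 79.8
rear 35 95.3
sideL 59 95.0
sideR 64 95.4
stripe 59 [-0.   1.8 92.4]
extents [array([-54.9,  55.7]), array([-54.9,  99.5])]
```

>>> drive_tool --pt "0 0 0 0 0 0.02 0.3" --pt "0 0 0 0 0 0.04 0.3" --pt "0 0 0 0 0 0.05 0.3" --pt "0 0 0 0 0 0.053 0.3" --pt "0 0 0 0 0 0.053 0.3" --pt "0 0 0 0 0 0.053 0.3"

```text
time: 2.5
ee_pos: [0.5021, -0.1793, 0.1124]
eef_rot: [0.822, 0.569, 0.0, 0.001]
ft_force: [-1.4, 0.5, 0.1]
width: 0.0307
```

Run:
```python
from h import *
st()
```

```text
t 2.5 tcp_local [ 1.000e-01 -2.990e+01  1.124e+02] xyaw 69.41 tilt [ 0.07 -0.03] F [-1.42  0.47  0.08] Ffeed -0.06 w 0.0307 dq 0.003
```

>>> drive_tool --pt "0 0 0 0 0 0.002 0.3" --pt "0 0 0 0 0 0.004 0.3" --pt "0 0 0 0 0 0.005 0.3" --pt "0 0 0 0 0 0.006 0.3" --pt "0 0 0 0 0 0.006 0.3" --pt "0 0 0 0 0 0.006 0.3"

```text
time: 3.1
ee_pos: [0.5018, -0.1789, 0.1056]
eef_rot: [0.822, 0.57, -0.0, 0.0]
ft_force: [-0.5, -0.8, 1.0]
width: 0.0307
```

Run:
```python
from h import *
st()
```

```text
t 3.1 tcp_local [ -0.3 -29.7 105.6] xyaw 69.44 tilt [ 0.   -0.01] F [-0.49 -0.79  1.  ] Ffeed -0.91 w 0.0307 dq 0.002
```

>>> drive_tool --pt "0 0 0 0 0 0.001 0.3" --pt "0 0 0 0 0 0.001 0.3" --pt "0 0 0 0 0 0.001 0.3"

```text
time: 3.4
ee_pos: [0.5018, -0.1789, 0.1047]
eef_rot: [0.822, 0.57, 0.0, 0.0]
ft_force: [-0.4, 0.1, 1.7]
width: 0.0305
```

>>> drive_tool --pt "0 0 0 0 0 0.001 0.3" --pt "0 0 0 0 0 0.001 0.3" --pt "0 0 0 0 0 0.001 0.3"

```text
time: 3.7
ee_pos: [0.5018, -0.1789, 0.1037]
eef_rot: [0.822, 0.57, 0.0, 0.0]
ft_force: [-0.5, 0.0, 3.8]
width: 0.0302
```

>>> drive_tool --pt "0 0 0 0 0 0.0 0.3"

```text
time: 3.8
ee_pos: [0.5018, -0.1789, 0.1037]
eef_rot: [0.822, 0.57, 0.0, 0.0]
ft_force: [-0.8, -1.0, 4.1]
width: 0.0304
```

>>> drive_tool --pt "0 0 0 0 0 0.0 0.3"

```text
time: 3.9
ee_pos: [0.5018, -0.1789, 0.1037]
eef_rot: [0.822, 0.57, 0.0, 0.0]
ft_force: [-0.2, -0.2, 4.5]
width: 0.0305
```

>>> drive_tool --pt "0 0 0 0.002 0 -0.0003 0.3" --pt "0 0 0 0.006 0 -0.0004 0.3" --pt "0 0 0 0.01 0 -0.0004 0.3" --pt "0 0 0 0.014 0 -0.0004 0.3" --pt "0 0 0 0.018 0 -0.0004 0.3" --pt "0 0 0 0.022 0 -0.0004 0.3" --pt "0 0 0 0.026 0 -0.0004 0.3" --pt "0 0 0 0.03 0 -0.0004 0.3" --pt "0 0 0 0.03 0 -0.0004 0.3"

```text
time: 4.8
ee_pos: [0.5126, -0.1497, 0.104]
eef_rot: [0.822, 0.57, 0.0, -0.0]
ft_force: [0.4, 2.0, 3.9]
width: 0.0305
```

```bash
cat >> h.py <<'E'
def stripe(tag,save=False):
    for c in("top","scene"):
        im,d=camera(c); L=loc(grid(c,d)); i=im.astype(int)
        m=(i[...,0]-i[...,1]>70)&(i[...,0]-i[...,2]>70)&(abs(L[...,0])<47)&(L[...,1]>-60)&(L[...,1]<107)&(L[...,2]>70)&(L[...,2]<100)
        print(c,m.sum(),L[m].mean(0).round(1) if m.any() else "")
        if save:
            u,v=proj(c,[[*(C+.04*f),.085]])[0].round().astype(int)
            cv2.imwrite(f"pics/{tag}_{c}.png",cv2.resize(im[v-42:v+42,u-50:u+50,::-1],None,fx=7,fy=7,interpolation=cv2.INTER_CUBIC))
E
python3 - <<'E'
from h import *
st(); stripe("a",True)
E
```

```text
t 4.8 tcp_local [ -0.4   1.4 104. ] xyaw 69.49 tilt [0.02 0.03] F [0.44 2.04 3.89] Ffeed 2.07 w 0.0305 dq 0.01
top 0 
scene 52 [-2.6 35.9 90.6]
```

View pics/a_scene.png

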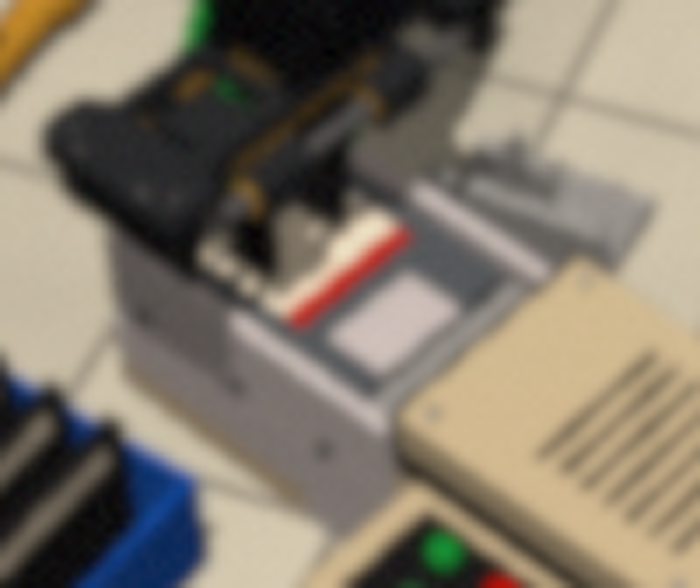

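The stripe now lies at y ≈ 36 in the scene view, so the cartridge has come along and disk_2's rear is hidden behind the hand. I'll drag it further.

>>> drive_tool --pt "0 0 0 0.004 0 0 0.3" --pt "0 0 0 0.008 0 0 0.3" --pt "0 0 0 0.012 0 0 0.3" --pt "0 0 0 0.016 0 0 0.3" --pt "0 0 0 0.02 0 0 0.3" --pt "0 0 0 0.024 0 0 0.3" --pt "0 0 0 0.024 0 0 0.3" --pt "0 0 0 0.024 0 -0.01 0.3" --pt "0 0 0 0.024 0 -0.03 0.3" --pt "0 0 0 -0.01 0 -0.06 0.3" --pt "0 0 0 -0.05 0 -0.06 0.3" --pt "0 0 0 -0.09 0 -0.06 0.3"

```text
time: 6.1
ee_pos: [0.4805, -0.2361, 0.1654]
eef_rot: [0.822, 0.57, 0.0, 0.001]
ft_force: [-0.1, 0.2, -1.2]
width: 0.0304
```

>>> drive_tool --pt "0 0 0 -0.04 0 0 0.3" --pt "0 0 0 -0.04 0 0 0.3"

```text
time: 6.3
ee_pos: [0.4635, -0.2784, 0.1641]
eef_rot: [0.824, 0.566, -0.001, 0.0]
ft_force: [-0.6, -0.5, -1.4]
width: 0.0308
```

Run:
```python
from h import *
st(); stripe("b",True)
```

```text
t 6.3 tcp_local [  -1.3 -136.4  164.1] xyaw 68.95 tilt [-0.08 -0.11] F [-0.64 -0.47 -1.35] Ffeed -0.66 w 0.0308 dq 0.077
top 129 [ 0.  29.1 87.3]
scene 87 [-4.4 40.  89.3]
```

View pics/b_scene.png

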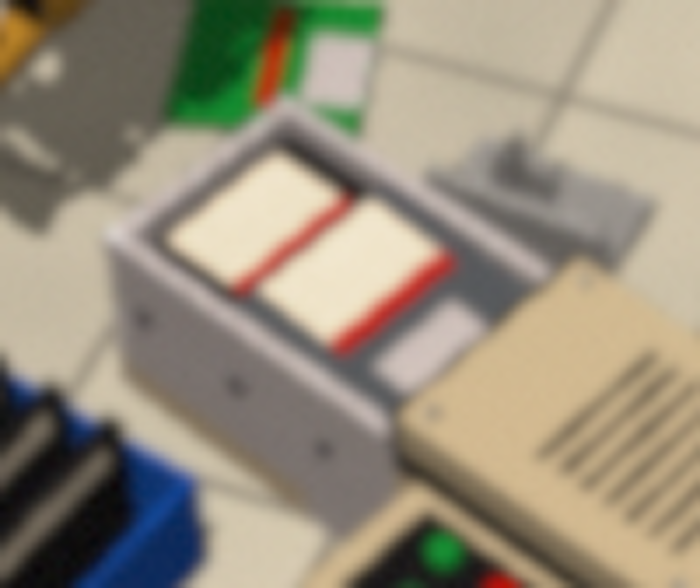

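disk_2 lies in the well with its stripe uncovered, and the top cartridge has its leading edge near the bezel. Its trailing edge should be at y ≈ 7. I'll come down behind it, staying above disk_2.

>>> drive_tool --pt "0 0 0 0.04 0 0 0.3" --pt "0 0 0 0.08 0 0 0.3" --pt "0 0 0 0.12 0 0.01 0.3" --pt "0 0 0 0.124 0 0.03 0.3" --pt "0 0 0 0.124 0 0.05 0.3" --pt "0 0 0 0.124 0 0.058 0.3" --pt "0 0 0 0.124 0 0.058 0.3" --pt "0 0 0 0.124 0 0.058 0.3"

```text
time: 7.2
ee_pos: [0.5106, -0.1562, 0.1068]
eef_rot: [0.822, 0.57, 0.0, 0.0]
ft_force: [0.9, 0.1, 0.4]
width: 0.0307
```

Run:
```python
from h import *
st()
im,d=camera("scene"); L=loc(grid("scene",d)); i=im.astype(int)
m=(i[...,0]-i[...,1]>60)&(i[...,0]-i[...,2]>60)&(abs(L[...,0])<47)&(L[...,1]>-60)&(L[...,1]<107)&(L[...,2]>70)&(L[...,2]<100)
n,l,s,_=cv2.connectedComponentsWithStats(m.astype(np.uint8))
for k in range(1,n):
    if s[k,4]>8: print(s[k,4],L[l==k].mean(0).round(1))
```

```text
t 7.2 tcp_local [ -0.   -5.3 106.8] xyaw 69.45 tilt [ 0.05 -0.01] F [0.91 0.13 0.43] Ffeed 0.44 w 0.0307 dq 0.009
71 [-3.5 59.8 92.2]
```

>>> drive_tool --pt "0 0 0 -0.002 0 0.003 0.3" --pt "0 0 0 -0.002 0 0.0055 0.3" --pt "0 0 0 0.002 0 0.0055 0.3" --pt "0 0 0 0.006 0 0.0055 0.3" --pt "0 0 0 0.01 0 0.0055 0.3" --pt "0 0 0 0.015 0 0.0055 0.3" --pt "0 0 0 0.02 0 0.0055 0.3" --pt "0 0 0 0.025 0 0.0055 0.3" --pt "0 0 0 0.03 0 0.0055 0.3"

```text
time: 8.15
ee_pos: [0.5209, -0.1277, 0.1005]
eef_rot: [0.822, 0.57, 0.0, 0.0]
ft_force: [-0.1, -0.6, -0.6]
width: 0.0304
```

```bash
cat >> h.py <<'E'
def look(tag):
    im,d=camera("scene"); L=loc(grid("scene",d)); i=im.astype(int)
    m=(i[...,0]-i[...,1]>60)&(i[...,0]-i[...,2]>60)&(abs(L[...,0])<47)&(L[...,1]>-60)&(L[...,1]<112)&(L[...,2]>70)&(L[...,2]<100)
    n,l,s,_=cv2.connectedComponentsWithStats(m.astype(np.uint8))
    for k in range(1,n):
        if s[k,4]>8: print(s[k,4],L[l==k].mean(0).round(1))
    u,v=proj("scene",[[*(C+.04*f),.085]])[0].round().astype(int)
    cv2.imwrite(f"pics/{tag}.png",cv2.resize(im[v-42:v+42,u-50:u+50,::-1],None,fx=7,fy=7,interpolation=cv2.INTER_CUBIC))
E
python3 -c "
from h import *
st(); look('c')"
```

```text
t 8.15 tcp_local [ -0.4  24.9 100.5] xyaw 69.45 tilt [ 0. -0.] F [-0.1  -0.55 -0.57] Ffeed -0.55 w 0.0304 dq 0.1
69 [-3.4 84.7 91.1]
```

View pics/c.png

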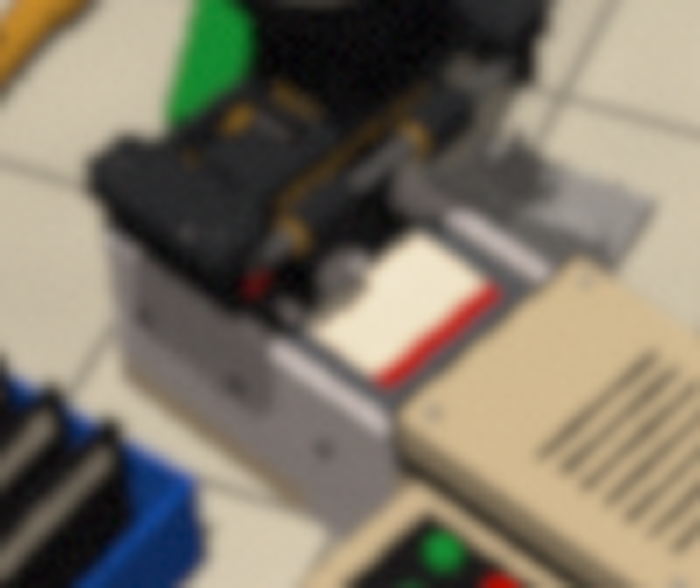

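The cartridge is entering the slot straight: the stripe moved 25 mm with the finger. I'll push on until the fingers are wholly over the deck.

>>> drive_tool --pt "0 0 0 0.004 0 0.0005 0.3" --pt "0 0 0 0.008 0 0.0005 0.3" --pt "0 0 0 0.012 0 0.0005 0.3" --pt "0 0 0 0.016 0 0.0005 0.3" --pt "0 0 0 0.02 0 0.0005 0.3" --pt "0 0 0 0.024 0 0.0005 0.3" --pt "0 0 0 0.028 0 0.0005 0.3" --pt "0 0 0 0.032 0 0.0005 0.3" --pt "0 0 0 0.036 0 0.0005 0.3" --pt "0 0 0 0.039 0 0.0005 0.3" --pt "0 0 0 0.039 0 0.0005 0.3"

```text
time: 9.3
ee_pos: [0.5346, -0.0912, 0.1]
eef_rot: [0.822, 0.57, 0.0, -0.0]
ft_force: [-0.6, 0.3, 0.8]
width: 0.0307
```

```bash
python3 -c "
from h import *
st(); look('d')"
```

```text
t 9.3 tcp_local [ -0.4  63.9 100. ] xyaw 69.48 tilt [0.01 0.01] F [-0.62  0.35  0.76] Ffeed 0.11 w 0.0307 dq 0.01
```

View pics/d.png

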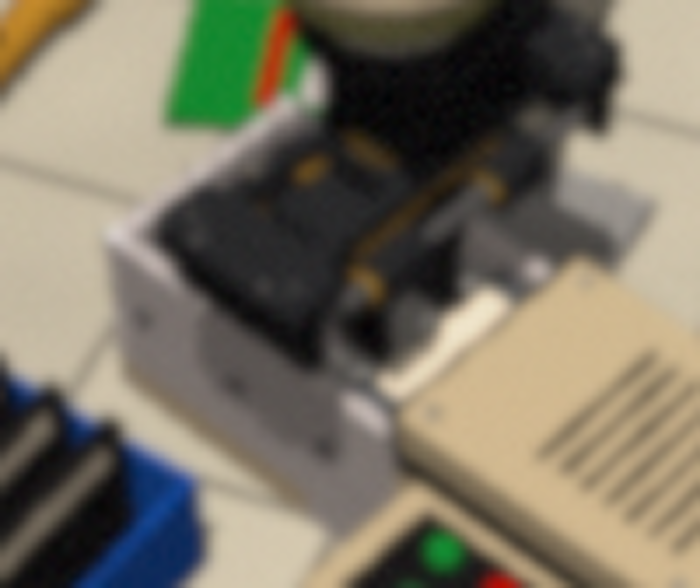

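The cartridge is in the slot with the label's tail showing, and the fingers are clear of the lip. I'll lower them to near deck level and push on in stages.

>>> drive_tool --pt "0 0 0 -0.002 0 0 0.3" --pt "0 0 0 -0.002 0 0.003 0.3" --pt "0 0 0 -0.002 0 0.0035 0.3" --pt "0 0 0 0.002 0 0.0035 0.3" --pt "0 0 0 0.006 0 0.0035 0.3" --pt "0 0 0 0.01 0 0.0035 0.3" --pt "0 0 0 0.013 0 0.0035 0.3" --pt "0 0 0 0.016 0 0.0035 0.3" --pt "0 0 0 0.018 0 0.0035 0.3" --pt "0 0 0 0.02 0 0.0035 0.3" --pt "0 0 0 0.02 0 0.0035 0.3"

```text
time: 10.45
ee_pos: [0.5415, -0.0729, 0.0965]
eef_rot: [0.822, 0.57, 0.0, 0.0]
ft_force: [-0.9, -1.8, 0.9]
width: 0.0303
```

```bash
python3 -c "
from h import *
st()"
```

```text
t 10.45 tcp_local [-0.3 83.5 96.5] xyaw 69.44 tilt [0.01 0.  ] F [-0.92 -1.76  0.93] Ffeed -1.97 w 0.0303 dq 0.008
```

>>> drive_tool --pt "0 0 0 0.001 0 0 0.3" --pt "0 0 0 0.002 0 0 0.3" --pt "0 0 0 0.002 0 0 0.3"

```text
time: 10.75
ee_pos: [0.5422, -0.0711, 0.0965]
eef_rot: [0.822, 0.57, 0.0, 0.0]
ft_force: [-1.0, -2.5, 1.1]
width: 0.0303
```

```bash
python3 -c "
from h import *
st()"
```

```text
t 10.75 tcp_local [-0.3 85.4 96.5] xyaw 69.44 tilt [ 0.01 -0.01] F [-0.98 -2.48  1.06] Ffeed -2.67 w 0.0303 dq 0.002
```

Carriage friction of about 2.5 N is being felt. I'll step on until the stop shows.

>>> drive_tool --pt "0 0 0 0.001 0 0 0.3" --pt "0 0 0 0.001 0 0 0.3" --pt "0 0 0 0.001 0 0 0.3"

```text
time: 11.05
ee_pos: [0.5425, -0.0701, 0.0965]
eef_rot: [0.822, 0.57, 0.0, 0.0]
ft_force: [-0.9, -1.6, 1.2]
width: 0.0306
```

>>> drive_tool --pt "0 0 0 0.001 0 0 0.3" --pt "0 0 0 0.001 0 0 0.3" --pt "0 0 0 0.001 0 0 0.3"

```text
time: 11.35
ee_pos: [0.5429, -0.0692, 0.0965]
eef_rot: [0.822, 0.57, 0.0, 0.0]
ft_force: [-0.4, -2.7, 1.9]
width: 0.0307
```

>>> drive_tool --pt "0 0 0 0.001 0 0 0.3" --pt "0 0 0 0.001 0 0 0.3" --pt "0 0 0 0.001 0 0 0.3"

```text
time: 11.65
ee_pos: [0.5431, -0.0691, 0.0965]
eef_rot: [0.822, 0.569, -0.0, 0.0]
ft_force: [-1.0, -5.2, 3.0]
width: 0.0304
```

```bash
python3 -c "
from h import *
st()"
```

```text
t 11.65 tcp_local [-0.2 87.6 96.5] xyaw 69.41 tilt [-0.01 -0.05] F [-0.99 -5.15  2.98] Ffeed -5.18 w 0.0304 dq 0.002
```

>>> drive_tool --pt "0 0 0 0.001 0 0 0.3" --pt "0 0 0 0.002 0 0 0.3" --pt "0 0 0 0.002 0 0 0.3" --pt "0 0 0 0.002 0 0 0.3"

```text
time: 12.05
ee_pos: [0.5431, -0.0689, 0.0964]
eef_rot: [0.823, 0.569, -0.001, 0.001]
ft_force: [-3.8, -10.3, 3.7]
width: 0.0303
```

```bash
python3 -c "
from h import *
st()"
```

```text
t 12.05 tcp_local [-0.2 87.8 96.4] xyaw 69.33 tilt [-0.09 -0.17] F [ -3.8  -10.27   3.69] Ffeed -10.96 w 0.0303 dq 0.001
```

The stop is rigid: 11 N with no further travel, at the expected 87 mm. I'll retreat back and up, then check.

>>> drive_tool --pt "0 0 0 -0.004 0 0 0.3" --pt "0 0 0 -0.008 0 0 0.3" --pt "0 0 0 -0.008 0 -0.03 0.3" --pt "0 0 0 -0.008 0 -0.07 0.3" --pt "0 0 0 -0.05 0 -0.1 0.3" --pt "0 0 0 -0.1 0 -0.12 0.3" --pt "0 0 0 -0.15 0 -0.12 0.3" --pt "0 0 0 -0.2 0 -0.12 0.3" --pt "0 0 0 -0.25 0 -0.12 0.3" --pt "0 0 0 -0.25 0 -0.12 0.3" --pt "0 0 0 -0.25 0 -0.12 0.3"

```text
time: 13.15
ee_pos: [0.4556, -0.3014, 0.2162]
eef_rot: [0.823, 0.568, 0.0, -0.0]
ft_force: [0.4, -0.5, 0.4]
width: 0.0306
```

Run:
```python
from h import *
st(); look("e")
im,d=camera("top"); L=loc(grid("top",d)); i=im.astype(int)
b=(abs(L[...,0])<40)
m=b&(L[...,1]>56)&(L[...,1]<108); m2=m&(L[...,2]>84)&(L[...,2]<92)
print("raised on deck y range",m2.sum(),np.percentile(L[m2][:,1],[2,10,50,98]).round(1))
m=b&(abs(L[...,1])<38); print("disk2 top",np.median(L[m][:,2]))
m=(i[...,0]-i[...,1]>70)&b&(abs(L[...,1])<50)&(L[...,2]>70); print("stripe2",L[m].mean(0).round(1))
d0=np.load("top0.npy"); 
cv2.imwrite("pics/top_e.png",np.hstack([cv2.resize(im[180:252,250:345,::-1],None,fx=8,fy=8,interpolation=cv2.INTER_CUBIC)]))
old=cv2.imread("pics/top0.png")[:,:,::-1].astype(int)
df=(abs(old-i).max(-1)>60).astype(np.uint8); n,l,s,_=cv2.connectedComponentsWithStats(df)
print([list(map(int,x)) for x in s[1:] if x[4]>25])
```

```text
t 13.15 tcp_local [  -0.6 -160.6  216.2] xyaw 69.29 tilt [0.01 0.04] F [ 0.38 -0.5   0.41] Ffeed -0.34 w 0.0306 dq 0.051
76 [-4.6  4.4 85.1]
raised on deck y range 139 [ 59.2  68.9 100.9 107.5]
disk2 top 84.16838850492537
stripe2 [-0.3  1.3 84.5]
[[344, 190, 55, 152, 2147], [439, 215, 4, 18, 35], [429, 241, 8, 14, 40], [431, 261, 9, 19, 72], [426, 262, 9, 15, 61], [408, 268, 17, 11, 70], [414, 278, 13, 17, 137], [406, 299, 136, 121, 7027], [409, 303, 10, 28, 43], [530, 315, 16, 7, 42], [342, 345, 5, 10, 34], [395, 344, 11, 34, 77], [324, 353, 16, 41, 248], [496, 392, 11, 10, 58], [312, 397, 17, 23, 159], [380, 396, 10, 24, 50], [240, 410, 10, 10, 45], [264, 411, 8, 9, 34]]
```

View pics/top_e.png

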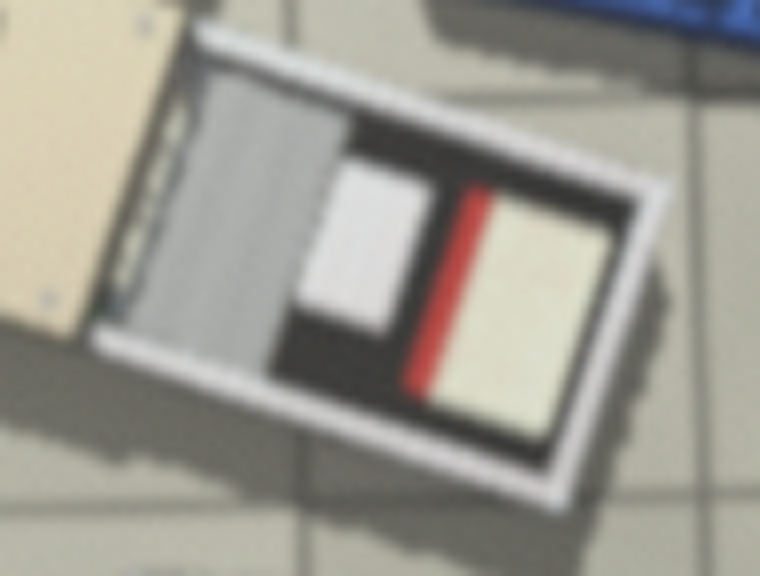

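The deck is bare except for a narrow, square trailing strip at the bezel (about (150,190) in the crop). disk_2 lies flat and centred in the well, so I'm handing in.

```bash
python3 -c "
from bench import *
close_job()"
```

```text
the job is handed in; nothing more can be done
```

The top cartridge is in the drive and against its stop, and I've handed the job in at about 13 s of the 51 s allowed. I drew it forward about 55 mm with roughly 4 N on its top. Then I pushed its trailing edge, staying above disk_2 until the fingers were past the lip, and at deck level from there on.

**Fully home:** the push met about 2–2.7 N from the carriage. The fingers then stopped at 87.6–87.8 mm along the feed, against about 87 mm expected. The force rose to 11 N with almost no further travel.

**Cartridge position:** after the arm backed off, the top picture showed only a narrow, square trailing strip at the bezel. A depth check meant to measure that strip was too noisy near the bezel to confirm the 12 mm exactly.

**Other cartridges:** disk_2 lies flat in the magazine. Its top is at 84 mm and its stripe is within about 1 mm of where disk_1's was. The three below it are hidden and I did not see them directly.

**Rest of the shelf:** comparing the before and after top pictures, the changes were where the arm and its shadow had moved. I did not check each bystander separately.

**Disagreement:** the scene camera read about 4 mm off the top camera along and across the feed. I used the top camera and the contact forces where they differed.

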